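Line up the packing tray and hold the stock bin open

TASK

Get the packing station ready to be filled: take the tray by its black upright grip and slide it until the pointer stands over the white dot of the red pad, pause there for about a second, then slide it on until the pointer stands over the white dot of the blue pad, and leave the tray there. Then lift the stock bin's yellow lid, which springs shut by itself, by its black handle to 60 degrees open, and finish while still holding it there with the gripper: do not let go. Leave the jars where they stand.

Things in the scene. Friction and masses are not known exactly. Their poses are not given: they have to be found in the camera images.
- station: Fixed packing station: a grey base plate 320 x 250 mm, 12 mm thick, carrying a white tray on two crossed slides under a fixed pointer. Origin: underside of the plate, at the middle of the tray's travel. Its x points from the robot's side (front) to the pointer's post at the back, y to the left, z up. The post (20 x 30 mm, 158 mm behind the origin) and the thin arm it carries, which reaches forward to the pointer along the station's x, are at most 85 mm high.
- pointer (a point): Tip of the fixed brass pointer, hanging from the arm, 56 mm above the table and 9 mm above the tray's pads; 45 mm behind the station's origin.
- tray_grip (a point): Centre of the black square upright grip on the tray's front edge: 18 x 18 mm, 42 mm tall, its foot on the tray top 45 mm above the table, its top at 87 mm; sides parallel to the station's x and y. The tray (190 x 140 mm, 13 mm thick) slides with it in the station's x and y only, does not turn, and needs about 3 N to move; it stays where it is left.
- red_pad (a point): Centre of the red pad on the tray top: a flat disc 34 mm across with a white dot 12 mm across in its middle. 90 mm behind and 30 mm to the left of the tray grip (station's axes). The other pads: yellow 90 mm behind and 30 mm right, green 150 mm behind and 30 mm left.
- blue_pad (a point): Centre of the blue pad, of the same kind, 150 mm behind and 30 mm to the right of the tray grip (station's axes).
- slide_x (a joint): Tray's travel along the station's x (m), -0.045 to 0.045, growing towards the back, away from the robot.
- slide_y (a joint): Tray's travel along the station's y (m), -0.045 to 0.045, growing to the left.
- bin: Fixed blue stock bin of coloured plastic balls, 160 mm (its x) by 200 mm (its y) by 120 mm tall, walls 5 mm. Origin: centre of its underside. Its x points from front to back (hinge side).
- lid_handle (a point): Centre of the lid's handle: a black cylinder 22 mm in diameter and 26 mm long, lying along the bin's y, 35 mm out from the middle of the lid's front edge on a stem 10 mm wide and 8 mm thick; 124.5 mm above the table when shut. It can be pinched across its two flat ends from above and may turn between the fingers as the lid swings.
- lid_hinge (a point): Middle of the lid's hinge line at the bin's back upper edge, 120.5 mm above the table; the line lies along the bin's y. The handle's centre is 195 mm from it along the lid and 4 mm off the lid's underside plane.
- lid (a joint): Angle of the yellow lid (160 x 200 mm, 6 mm thick, about 0.3 kg): 0 shut, growing as the front edge rises, up to 1.75 rad; 1.047 is 60 degrees. A spring and its weight push it shut: it takes about 2 to 3 N at the handle and falls shut if let go.
- jar_pink_mid (a point): Bystander: a loose pink round jar with a white cap, 64 mm in diameter, 94 mm tall; this is its centre, 47 mm above the table. Not to be disturbed.
- jar_orange_mid (a point): Bystander: a loose orange round jar with a white cap, 64 mm in diameter, 94 mm tall; this is its centre, 47 mm above the table. Not to be disturbed.
- jar_purple_mid (a point): Bystander: a loose purple round jar with a white cap, 64 mm in diameter, 94 mm tall; this is its centre, 47 mm above the table. Not to be disturbed.
Not all that is in view belongs to the job. What is shaped like the part that bears jar_pink_mid but green is not meant. What is shaped like the part that bears jar_orange_mid but turquoise is not meant.

How it is judged:
On the way, in this order (a step that is already met when the one before it is completed fails the run):
1. the red pad's dot is under the pointer, and stays there (horizontal distance between red_pad and pointer below 0.006 m), for 0.3 s.
2. the blue pad's dot is under the pointer and the tray has been let go (horizontal distance between blue_pad and pointer below 0.006 m and contact force between slide_y and the fingers below 0.1 N), for 0.2 s.
3. the gripper holds the lid at 60 degrees (value of joint lid between 0.925 and 1.169 rad and velocity of joint lid between -0.1 and 0.1 rad/s and contact force between lid and the fingers above 0.3 N), for 0.2 s.
At the end, for the whole second after the job is handed in: The gripper is touching the lid and holds it still at 60 degrees (within 7 degrees), nothing else props it; the blue pad's centre is within 6 mm of the point under the pointer's tip and the tray is not held; the jars stand within 30 mm of where they were (all of step 2 and all of step 3 and not (distance of jar_pink_mid from where it was at the start of the episode above 0.03 m or angle between jar_pink_mid's own z axis and vertical above 0.5 rad) and not (distance of jar_orange_mid from where it was at the start of the episode above 0.03 m or angle between jar_orange_mid's own z axis and vertical above 0.5 rad) and not (distance of jar_purple_mid from where it was at the start of the episode above 0.03 m or angle between jar_purple_mid's own z axis and vertical above 0.5 rad) and contact force between lid and jar_pink below 0.05 N and contact force between lid and jar_orange below 0.05 N and contact force between lid and jar_purple below 0.05 N); the arm keeps its last pose, push and grip.
It fails at once if the pink jar was moved more than 30 mm or tipped (distance of jar_pink_mid from where it was at the start of the episode above 0.03 m or angle between jar_pink_mid's own z axis and vertical above 0.5 rad).
It fails at once if the orange jar was moved more than 30 mm or tipped (distance of jar_orange_mid from where it was at the start of the episode above 0.03 m or angle between jar_orange_mid's own z axis and vertical above 0.5 rad).
It fails at once if the purple jar was moved more than 30 mm or tipped (distance of jar_purple_mid from where it was at the start of the episode above 0.03 m or angle between jar_purple_mid's own z axis and vertical above 0.5 rad).
It also fails if it takes over 56 s, if anything falls off the work surface, if the arm or the gripper's body presses on something with over 40 N, if the wrist force passes 120 N, or if a joint passes its speed limit or range.

ROBOT

A 6-joint arm with a two-finger parallel gripper is mounted at the origin on the work surface. World frame = base frame: x ahead of the robot, y to its left, z up, the work surface at z = 0. Lengths are in m, angles in rad, forces in N, time in s.
With the tool pointing down it reaches from about 0.275 to 1 m from the base axis. Payload 8.4 kg.
Tool frame: the origin (TCP) lies on the centre line of the jaws, within the pads' length; the fingertips stand 17 mm ahead of it and the grasp point (between the pads) lies 2 mm behind it (bot.tcp_to_tips is the y of the fingertips in the tool frame, in m); y points along the fingers, z is the direction in which the jaws open and shut, and the axes are right-handed (so a half turn about y gives the same grasp; the last joint's range is limited). The gripper opens to 85 mm and grips with 20 to 120 N. Pads are 22 mm wide; open, the fingers measure 114 mm over their backs; the gripper's body (76 mm by 85 mm) begins 54 mm behind the grasp point. The pads swing forward as they close: fully open they stand 13 mm farther back than shut.
Start: joints at [-0.002, 0.353, 1.633, -0, 1.155, -0.002], TCP at [0.625, -0, 0.248] pointing down, gripper open.
Joint ranges: [-2.63, 2.63], [-0.92, 2.1], [0.06, 2.66], [-1.3, 4.44], [0, 2.69], [-3.02, 3.02]. Speed limits (rad/s): [2.22, 2.22, 2.79, 3.14, 3.14, 3.14].

INTERFACE

Orientations are given as a unit quaternion [x, y, z, w].
In Python, from workcell import bot, hand, kinematics, get_obs, vision, hand_in gives the robot as it stands. The module is installed in compiled form; this text tells all that it offers. Calls block until the motion is done:
- bot.reach(position, orientation): joint-space move of the TCP to a pose.
- bot.servo_line(position, ori=None, velocity=0.15): straight line of the TCP; ori=None keeps the orientation; velocity is the mean speed in m/s.
- bot.goto_joints(angles): joint-space move.
- hand.move_gripper(opening, strength=None): finger opening in m; strength is the grip in N (None keeps the last); returns when the fingers have stopped.
- bot.dwell(seconds).
- kinematics.solve_ik(position, orientation): joint angles nearest the present ones, or None.
- get_obs(): the state.
- vision.read_camera(name): name is "scene" or "side" or "wrist"; returns a dict with "frame" (480x640x3 uint8, red, green, blue), "intrinsics" (3x3 intrinsics, pixels), "dist" ([k1, k2, p1, p2, k3] as OpenCV has them; the pictures are not rectified), "view" (4x4, takes a point from world to camera coordinates). Camera axes: x right, y down, z forward; pixel columns grow to the right and rows downward; lengths in m; the calibration is good to about 2 mm. A picture is of the moment at which its call begins. There is no depth.
A pose or a line that the arm cannot do raises bot.IKError and nothing moves.
- hand_in(): hands the job in, once; it reports no verdict.
The state is a dict: "time_s": time; "joint_pos": joint angles; "joint_vel": joint speeds; "joint_efforts": joint torques, N m; "position": TCP position; "orientation": TCP orientation; "wrist_force": force on the tool from outside, world axes, zero at the start; "ft_torque": the same for the moment, N m; "gripper_width": finger opening in m.
Only numpy, scipy, OpenCV 4.12 (cv2) and the standard library are available. Lean on these libraries where they do the work, as an engineer would, in place of code of your own. Each camera call takes 0.05 s, during which the arm holds its last target. There are 200 camera calls.

## Working session

There is one attempt and no reset: what is moved stays moved. The work goes in short steps, each a Python script; the robot and the scene stay as the last script left them, time stands still between calls to the robot, and variables do not carry over. Pictures are saved under pics/ and viewed, about 8 in all and at most 12, crops included, and the job is handed in when it is done.

```bash
mkdir -p pics; python3 - <<'E'
from workcell import bot, hand, get_obs, vision
import cv2,numpy as np,pickle
d={}
for n in ("scene","side","wrist"):
    c=vision.read_camera(n); d[n]=c
    cv2.imwrite(f"pics/{n}0.png",c["frame"][:,:,::-1])
    V=np.array(c["view"]);print(n,(-V[:3,:3].T@V[:3,3]).round(3),V[2,:3].round(2),np.array(c["intrinsics"]).round(0).tolist(),c["dist"])
pickle.dump(d,open("c0.pkl","wb"))
o=get_obs();print(o["orientation"],o["time_s"],bot.tcp_to_tips)
E
```

```text
scene [0.986 0.253 0.781] [-0.5  -0.31 -0.81] [[444.0, 0.0, 321.0], [0.0, 444.0, 242.0], [0.0, 0.0, 1.0]] [0.02471312 0.         0.         0.         0.        ]
side [0.405 0.607 0.819] [ 0.17 -0.63 -0.76] [[543.0, 0.0, 326.0], [0.0, 543.0, 239.0], [0.0, 0.0, 1.0]] [-0.12187611  0.          0.          0.          0.        ]
wrist [0.625 0.081 0.372] [-0.   -0.31 -0.95] [[368.0, 0.0, 322.0], [0.0, 368.0, 240.0], [0.0, 0.0, 1.0]] [-0.07750767  0.          0.          0.          0.        ]
[-0.50025084  0.50027797 -0.49973103  0.49973988] 0.15 0.017
```

View pics/scene0.png

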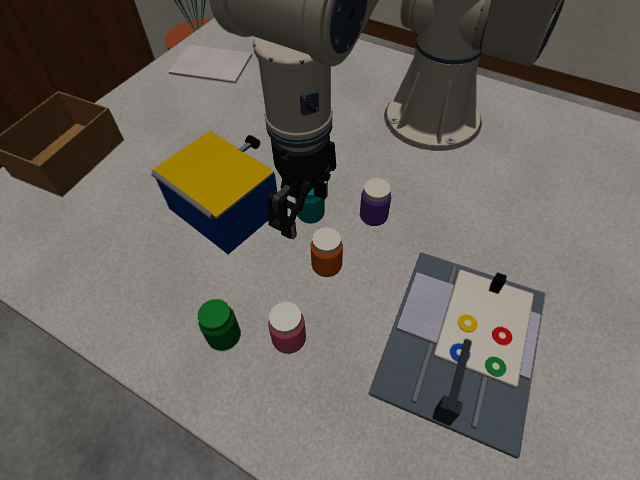

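View pics/side0.png

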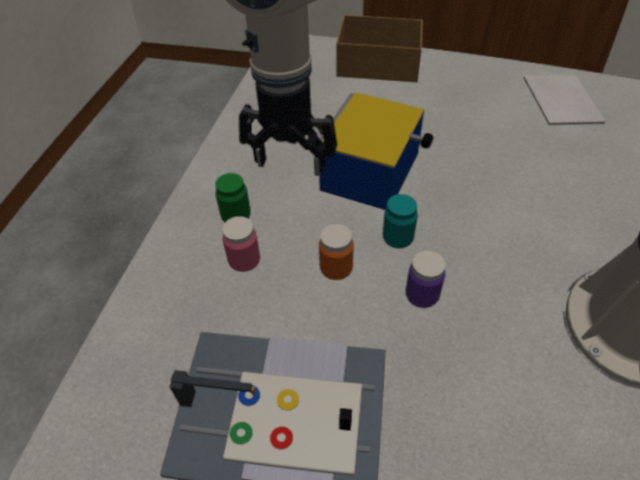

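Scene picture: the station is at lower right, with its grip at (498,283), red pad (502,336), blue pad (460,352) and post (448,410). The blue bin's yellow lid is at about (215,170), handle at (253,142). White-capped jars, which are the ones meant: pink (288,328), orange (327,252), purple (376,202). Lookalikes: green (219,325) and turquoise (310,205). The side view agrees with this.

```bash
cat > h.py <<'E'
import cv2,numpy as np
def back(c,uv,z):
    K=np.array(c["intrinsics"]);V=np.array(c["view"]);R=V[:3,:3]
    n=cv2.undistortPoints(np.array(uv,float).reshape(-1,1,2),K,np.array(c["dist"]))[:,0]
    r=np.c_[n,np.ones(len(n))]@R; C=-R.T@V[:3,3]
    return C+r*((z-C[2])/r[:,2:])
def proj(c,P):
    V=np.array(c["view"]);r,_=cv2.Rodrigues(V[:3,:3])
    return cv2.projectPoints(np.array(P,float).reshape(-1,3),r,V[:3,3],np.array(c["intrinsics"]),np.array(c["dist"]))[0][:,0]
def blob(c,lo,hi,box):
    h=cv2.cvtColor(c["frame"],cv2.COLOR_RGB2HSV);x0,y0,x1,y1=box
    m=cv2.inRange(h,np.array(lo),np.array(hi))
    k=np.zeros_like(m);k[y0:y1,x0:x1]=m[y0:y1,x0:x1]
    n,l,s,ce=cv2.connectedComponentsWithStats(k)
    i=1+np.argmax(s[1:,4]);p=np.argwhere(l==i)[:,::-1]
    ct=cv2.convexHull(p.astype(np.int32))
    return ct,s[i,4],ct[:,0].astype(float)
def pad(c,lo,hi,box,z=.047):
    ct,a,h=blob(c,lo,hi,box)
    g=back(c,h,z)[:,:2].astype(np.float32)
    (x,y),r=cv2.minEnclosingCircle(g);return np.array([x,y]),r
E
python3 - <<'E'
from h import *;import pickle
d=pickle.load(open("c0.pkl","rb"))
B={"scene":(380,260,545,440),"side":(170,340,390,478)}
for n in B:
    c=d[n];print(n)
    for k,lo,hi in (("red",(0,150,80),(8,255,255)),("yel",(20,120,80),(32,255,255)),("grn",(50,120,50),(80,255,255)),("blu",(102,150,80),(120,255,255))):
        p,r=pad(c,lo,hi,B[n]);print(k,p.round(4),round(r,4))
    m,a,h=blob(c,(20,150,80),(32,255,255),(120,100,300,240) if n=="scene" else (310,80,440,180))
    q=cv2.approxPolyN(m,4)[0].astype(float);w=back(c,q,.1265)
    print("lid",q.tolist(),w.round(3).tolist())
c=d["scene"]
print("handle",back(c,[[253,142]],.1245).round(3),back(d["side"],[[428,140]],.1245).round(3))
print("grip",back(c,[[499,277]],.087).round(3),back(d["side"],[[346,411]],.087).round(3))
print("plate",back(c,[[423,254],[545,292],[372,392],[519,452]],.012).round(3))
print("jars",back(c,[[287,315],[327,239],[377,187]],.094).round(3),back(d["side"],[[239,228],[336,237],[429,264]],.094).round(3))
for n,bx in (("scene",(340,230,560,460)),("side",(160,320,400,480))):
    x0,y0,x1,y1=bx; i=d[n]["frame"][y0:y1,x0:x1,::-1]; cv2.imwrite(f"pics/z_{n}.png",cv2.resize(i,None,fx=2.2,fy=2.2,interpolation=2))
a=d["scene"]["frame"][230:460,340:560,::-1];b=d["side"]["frame"][250:480,160:400,::-1]
cv2.imwrite("pics/z.png",cv2.resize(np.hstack([a,b]),None,fx=1.7,fy=1.7,interpolation=2))
E
```

```text
scene
red [0.5488 0.3489] 0.0171
yel [0.5568 0.29  ] 0.0173
grn [0.6089 0.3569] 0.0166
blu [0.6161 0.2964] 0.0164
lid [[216.0, 217.0], [152.0, 169.0], [210.0, 130.0], [274.0, 171.0]] [[0.634, -0.2, 0.127], [0.6, -0.396, 0.127], [0.444, -0.37, 0.127], [0.478, -0.174, 0.127]]
side
red [0.5486 0.3505] 0.0161
yel [0.5565 0.2911] 0.0167
grn [0.608  0.3581] 0.0156
blu [0.6159 0.2991] 0.0152
lid [[394.0, 167.0], [317.0, 145.0], [355.0, 92.0], [424.0, 109.0]] [[0.476, -0.169, 0.127], [0.635, -0.199, 0.127], [0.599, -0.394, 0.127], [0.443, -0.366, 0.127]]
handle [[ 0.426 -0.265  0.125]] [[ 0.422 -0.267  0.125]]
grip [[0.465 0.305 0.087]] [[0.463 0.305 0.087]]
plate [[0.433 0.159 0.012]
 [0.397 0.398 0.012]
 [0.742 0.197 0.012]
 [0.707 0.436 0.012]]
jars [[ 0.726  0.019  0.094]
 [ 0.552 -0.004  0.094]
 [ 0.383  0.019  0.094]] [[ 0.724  0.018  0.094]
 [ 0.55  -0.001  0.094]
 [ 0.382  0.022  0.094]]
```

View pics/z.png

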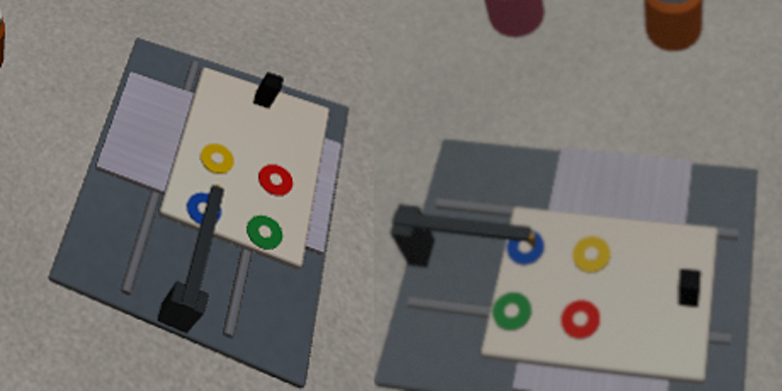

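Enlarged crop: in the side half the pointer tip is at about (533,240), i.e. near full-frame (253,391) beside the blue pad. Station yaw is about 7.6°, and the grip is at about (0.464, 0.305). I'll take the pointer from a closer wrist view above the tray, on the way to the grasp.

```bash
cat >> h.py <<'E'
from scipy.spatial.transform import Rotation as Ro
def down(a): # tool pointing down, tool x axis at world heading a
    x=np.array([np.cos(a),np.sin(a),0]);y=np.array([0,0,-1.]);return Ro.from_matrix(np.c_[x,y,np.cross(x,y)]).as_quat()
YS=np.radians(7.6);ex=np.array([np.cos(YS),np.sin(YS)]);ey=np.array([-np.sin(YS),np.cos(YS)])
E
python3 - <<'E'
from h import *;from workcell import *;import pickle
g=np.array([.464,.305])
print("ptr side",back(pickle.load(open("c0.pkl","rb"))["side"],[[253.5,391]],.056).round(4))
for a in (YS+np.pi,YS): print(kinematics.solve_ik([*g,.2],down(a)))
p=g+ey*.06
bot.reach([*p,.2],down(YS+np.pi))
c=vision.read_camera("wrist");pickle.dump(c,open("c1.pkl","wb"));cv2.imwrite("pics/w1.png",c["frame"][:,:,::-1])
o=get_obs();print(o["time_s"],o["position"])
E
```

```text
ptr side [[0.6081 0.2946 0.056 ]]
[ 5.78807780e-01  2.98183477e-01  1.83055373e+00 -4.44089210e-16
  1.01285545e+00  2.01695908e+00]
[ 5.78807780e-01  2.98183477e-01  1.83055373e+00 -4.44089210e-16
  1.01285545e+00 -1.12463357e+00]
2.0333 [0.45649093 0.3641492  0.20010958]
```

View pics/w1.png

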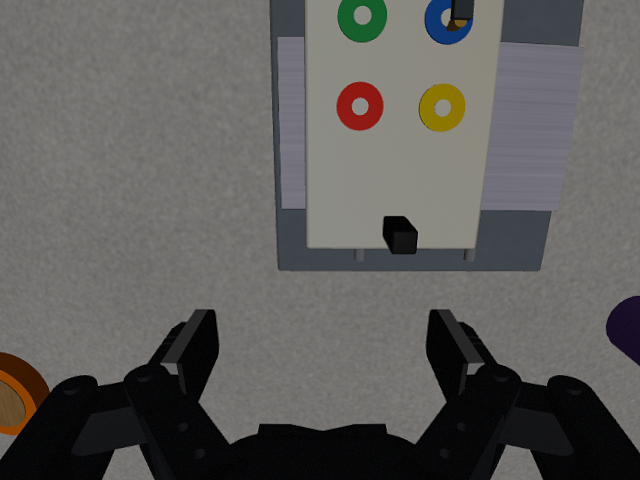

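Wrist view: the red pad is at (360,106), yellow (442,107), blue (448,18), green (362,16), the grip top at (403,243), and the brass pointer tip is by the blue pad at about (451,28). I'll refine these numerically.

```bash
python3 - <<'E'
from h import *;import pickle
c=pickle.load(open("c1.pkl","rb"))
P={}
for k,lo,hi in (("red",(0,150,80),(8,255,255)),("yel",(20,120,80),(32,255,255)),("grn",(50,120,50),(80,255,255)),("blu",(102,150,80),(120,255,255))):
    P[k],r=pad(c,lo,hi,(300,0,500,140));print(k,P[k].round(4),round(r,4))
for a,b in (("red","grn"),("yel","red")):
    v=P[b]-P[a];print(np.degrees(np.arctan2(v[1],v[0])),np.linalg.norm(v))
print("ptr",back(c,[[451,28]],.056).round(4),"grip",back(c,[[403,243]],.087).round(4), "grip from pads",(P["red"]+P["yel"])/2-ex*.09)
a=c["frame"][0:60,410:500,::-1];b=pickle.load(open("c0.pkl","rb"))["side"]["frame"][370:420,215:305,::-1]
cv2.imwrite("pics/z2.png",cv2.resize(np.vstack([a,b]),None,fx=5,fy=5,interpolation=2))
E
```

```text
red [0.5496 0.35  ] 0.0167
yel [0.5573 0.2907] 0.0171
grn [0.6087 0.3578] 0.0169
blu [0.6162 0.2986] 0.0167
7.510174820720031 0.059608632778774914
97.41876344511786 0.05973466213555132
ptr [[0.6079 0.2982 0.056 ]] grip [[0.4642 0.3097 0.087 ]] grip from pads [0.46422152 0.30845154]
```

View pics/z2.png

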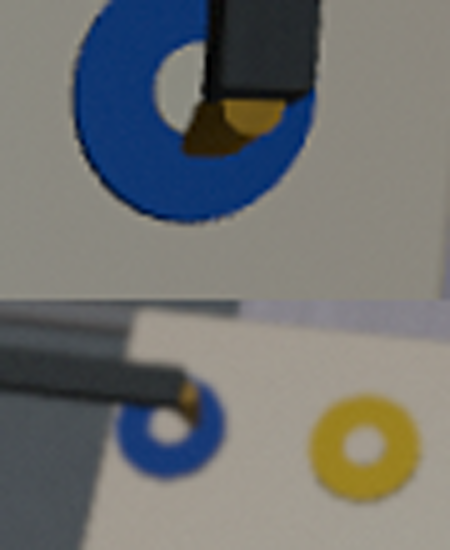

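```bash
python3 - <<'E'
from h import *;import pickle
c=pickle.load(open("c1.pkl","rb"));s=pickle.load(open("c0.pkl","rb"))["side"]
print(back(c,[[448.7,29.5],[447.5,29.5],[450,30]],.056)[:,:2].round(4), back(s,[[253.6,393.5],[253.6,394.3]],.056)[:,:2].round(4))
E
```

```text
[[0.6067 0.2995]
 [0.6066 0.3003]
 [0.6065 0.2986]] [[0.6067 0.2984]
 [0.6063 0.2997]]
```

Both cameras put the pointer at (0.607, 0.299). Grasping the grip now.

```bash
cat >> h.py <<'E'
COL={"red":((0,150,60),(8,255,255)),"yel":((20,120,60),(32,255,255)),"grn":((50,120,40),(80,255,255)),"blu":((102,150,60),(120,255,255))}
OFF={"red":(.09,.03),"yel":(.09,-.03),"grn":(.15,.03),"blu":(.15,-.03)}
def tray(c,box=(0,0,640,300)):
    out={}
    for k,(lo,hi) in COL.items():
        try:
            p,r=pad(c,lo,hi,box)
            if .0155<r<.0185: out[k]=(p-ex*OFF[k][0]-ey*OFF[k][1]).round(4).tolist()
        except ValueError: pass
    return out
E
python3 - <<'E'
from h import *;from workcell import *
g=np.array([.4642,.3085]);q=down(YS+np.pi)
bot.reach([*g,.13],q)
bot.servo_line([*g,.071],q,.08)
print(get_obs()["wrist_force"])
hand.move_gripper(0.0,40)
o=get_obs();print(o["gripper_width"],o["wrist_force"],o["position"],o["time_s"])
c=vision.read_camera("wrist");cv2.imwrite("pics/w2.png",c["frame"][:,:,::-1]);print(tray(c))
E
```

```text
[-0.16142976  0.03759777  0.59853267]
0.017553847458461468 [-0.97634456 -0.3701737   3.84119482] [0.46425517 0.30852448 0.07125562] 3.9917
{'red': [0.4641, 0.3084], 'yel': [0.4638, 0.309]}
```

```bash
python3 - <<'E'
from h import *;from workcell import *
ptr=np.array([.6067,.2992]);off=np.array(get_obs()["position"][:2])-[.464,.3086]
t=ptr-ex*.09-ey*.03+off
bot.servo_line([*t,.071],down(YS+np.pi),.06)
bot.dwell(.3)
o=get_obs();print(t,o["position"],o["wrist_force"],o["gripper_width"],o["time_s"])
c=vision.read_camera("wrist");s=vision.read_camera("side")
print("want",t-off,tray(c),tray(s,(170,340,390,478)))
a=cv2.resize(c["frame"][:240,200:520,::-1],None,fx=2,fy=2);b=cv2.resize(s["frame"][360:440,190:350,::-1],(640,320),interpolation=2)
cv2.imwrite("pics/r.png",np.vstack([a[:280],b]))
E
```

```text
[0.52170254 0.25748695] [0.52190619 0.25771617 0.07125535] [-1.44575004  0.2695402   5.02172656] 0.017223841355332135 5.775
want [0.52145829 0.25756046] {'red': [0.5217, 0.2576], 'yel': [0.5215, 0.2581]} {'red': [0.5208, 0.2581], 'yel': [0.5206, 0.2585]}
```

View pics/r.png

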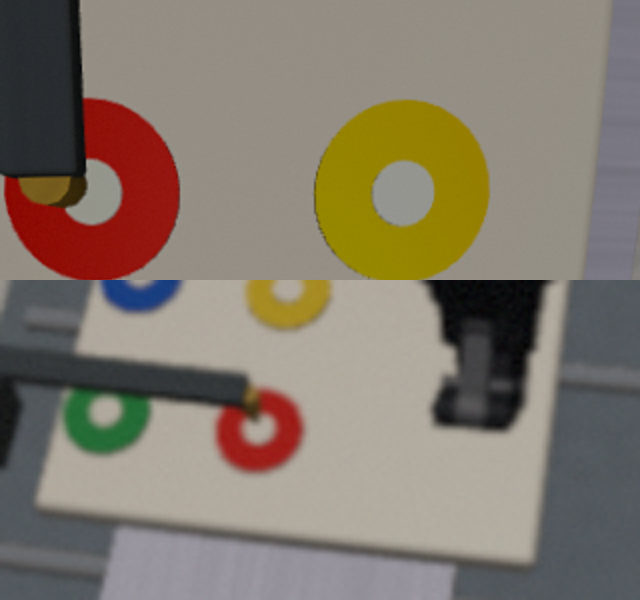

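Tip at about (82,197) in the upper half, i.e. wrist (241,98.5), and at (256,418) in the lower half, i.e. side (254,394.5). The red dot is beside it as expected from the parallax. Checking that, then going on to blue.

```bash
python3 - <<'E'
from h import *;from workcell import *
c=vision.read_camera("wrist");s=vision.read_camera("side")
for C,uv,b in ((c,(241,98.5),(0,0,640,300)),(s,(254,394.3),(170,340,390,478))):
    print(back(C,[uv],.056)[0,:2].round(4),pad(C,*COL["red"],b)[0].round(4))
print(get_obs()["time_s"])
E
```

```text
[0.6056 0.2989] [0.607  0.2992]
[0.6057 0.2995] [0.6061 0.2998]
5.975
```

Tip and dot agree to about 1.5 mm in both views. Pause, then blue.

```bash
python3 - <<'E'
from h import *;from workcell import *
bot.dwell(.8)
q=down(YS+np.pi)
ptr=np.array([.6062,.2993]);off=np.array(get_obs()["position"][:2])-[.5214,.2579]
t=ptr-ex*.15+ey*.03+off
bot.servo_line([*t,.071],q,.06);bot.dwell(.3)
c=vision.read_camera("side");print("want",t-off,tray(c,(170,340,390,478)),get_obs()["position"])
hand.move_gripper(.05);bot.dwell(.3)
p=get_obs()["position"];bot.servo_line([p[0],p[1],.16],q,.12)
w=vision.read_camera("wrist");c=vision.read_camera("side")
print("after",tray(w),tray(c,(170,340,390,478)),get_obs()["time_s"],get_obs()["wrist_force"])
a=cv2.resize(w["frame"][:240,160:480,::-1],None,fx=2,fy=2);b=cv2.resize(c["frame"][360:440,190:350,::-1],(640,320),interpolation=2)
cv2.imwrite("pics/b.png",np.vstack([a[:280],b]))
E
```

```text
want [0.45354998 0.30919801] {'red': [0.4525, 0.3103], 'yel': [0.4523, 0.3103], 'grn': [0.4523, 0.3097], 'blu': [0.4524, 0.3098]} [0.45343936 0.30955675 0.07124467]
after {'red': [0.4533, 0.3094], 'yel': [0.453, 0.3098], 'grn': [0.4503, 0.309], 'blu': [0.4503, 0.3091]} {'red': [0.4525, 0.3103], 'yel': [0.4523, 0.3103]} 10.4 [0.21013901 0.38694705 0.0727228 ]
```

View pics/b.png

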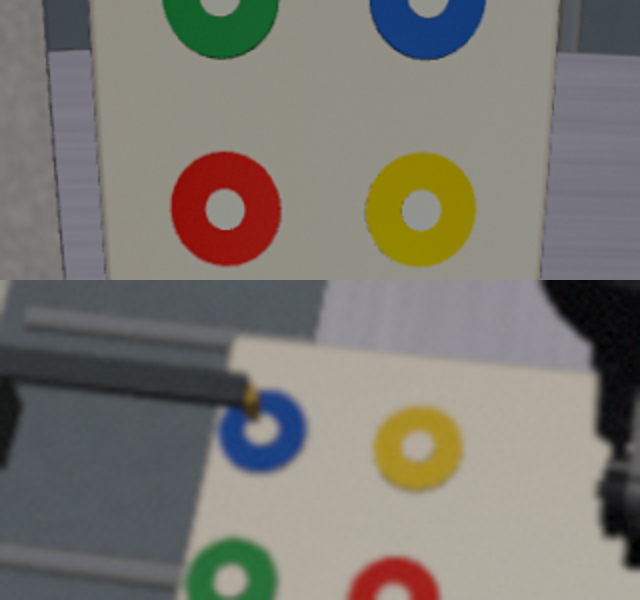

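Blue dot and tip agree to about 2 mm (side view: tip (256,418), dot (263,430), the same relation as before). The tray is released. Next is the lid handle: hover and take one wrist look to refine it.

```bash
cat >> h.py <<'E'
YB=np.radians(-9.9);bx=np.array([np.cos(YB),np.sin(YB)]);by=np.array([-bx[1],bx[0]])
E
python3 - <<'E'
from h import *;from workcell import *;import pickle
hd=np.array([.4255,-.266])
p=get_obs()["position"];bot.servo_line([p[0],p[1],.24],None,.15)
for a in (YB,YB+np.pi): print(np.round(kinematics.solve_ik([*hd,.24],down(a)),2))
bot.reach([*hd,.24],down(YB+np.pi))
c=vision.read_camera("wrist");pickle.dump(c,open("c3.pkl","wb"));cv2.imwrite("pics/w3.png",c["frame"][:,:,::-1])
print(proj(c,[*hd,.1245]),get_obs()["position"],get_obs()["time_s"])
E
```

```text
[-0.56  0.17  1.9  -0.    1.07 -1.96]
[-0.56  0.17  1.9  -0.    1.07  1.18]
[[323.62351818 242.67986684]] [ 0.42596912 -0.26536455  0.23997917] 13.2
```

View pics/w3.png

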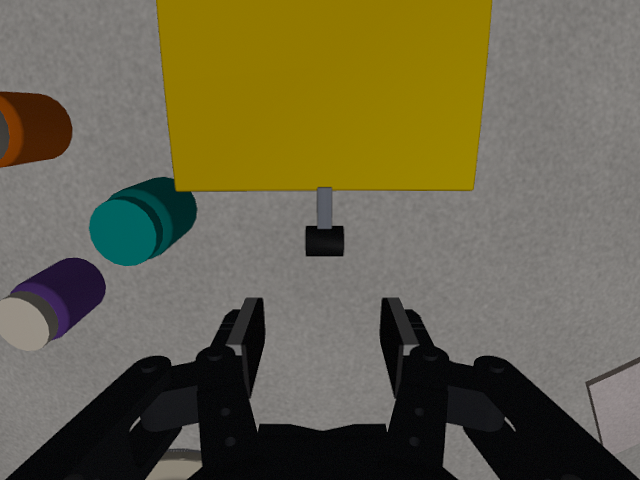

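The handle is at (325,241), within 2 px of the prediction, and the lid edge is level in the image, so the yaw is right. Grasping, then lifting on the arc.

```bash
python3 - <<'E'
from h import *;from workcell import *;import pickle
c=pickle.load(open("c3.pkl","rb"));hd=back(c,[[325,241]],.1245)[0,:2];print(hd)
q=down(YB+np.pi)
bot.servo_line([*hd,.1225],q,.1)
print(get_obs()["wrist_force"])
hand.move_gripper(0.0,60)
o=get_obs();print(o["gripper_width"],o["wrist_force"],o["position"])
assert o["gripper_width"]>.02
hg=hd+.195*bx
for d in range(10,61,10):
    t=np.radians(d)
    x=-.195*np.cos(t)+.004*np.sin(t);z=.1205+.195*np.sin(t)+.004*np.cos(t)
    bot.servo_line([*(hg+x*bx),z-.002],q,.07)
    o=get_obs();print(d,o["position"].round(4) if hasattr(o["position"],"round") else o["position"],np.round(o["wrist_force"],1),round(o["gripper_width"],4),o["time_s"])
    if np.linalg.norm(o["wrist_force"])>70: break
bot.dwell(.4)
f=[vision.read_camera(n) for n in ("scene","side")];pickle.dump(f,open("c4.pkl","wb"))
cv2.imwrite("pics/end.png",cv2.resize(np.hstack([f[0]["frame"][60:380,100:440],f[1]["frame"][20:340,190:530]])[:,:,::-1],(800,376)))
E
```

```text
[ 0.42653995 -0.26713642]
[0.6137606  0.12605337 0.10925807]
0.02517296527266295 [1.26622204 2.23069112 1.63463684] [ 0.42681426 -0.26710367  0.12284413]
10 [ 0.4305 -0.2678  0.1565] [ 4.9  1.7 -4.1] 0.0252 15.4917
20 [ 0.4399 -0.2693  0.1894] [ 4.5  1.5 -6.9] 0.0249 16.125
30 [ 0.4546 -0.2719  0.2198] [ 4.1  3.3 -5.9] 0.0248 16.7583
40 [ 0.4749 -0.2753  0.2477] [ 2.6  4.8 -6.3] 0.025 17.3917
50 [ 0.4993 -0.2795  0.2712] [ 2.1  4.7 -7.5] 0.0249 18.025
60 [ 0.5267 -0.2842  0.2897] [ 2.7  4.9 -8.7] 0.0251 18.6583
```

View pics/end.png

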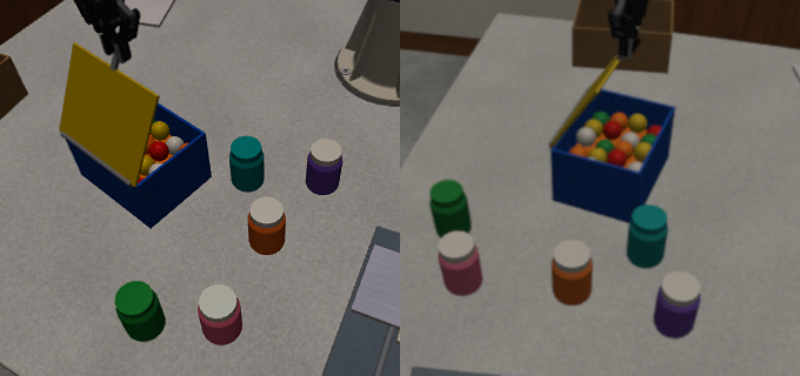

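The lid stands open and held, and the jars are in place. A last numeric check of the lid angle and the tray, then hand in.

```bash
python3 - <<'E'
from h import *;from workcell import *;import pickle
f=pickle.load(open("c4.pkl","rb"));hg=np.array([.42654,-.26714])+.195*bx
_,_,h=blob(f[0],(20,150,50),(32,255,255),(130,80,260,230))
hu=h.astype(np.float32).reshape(-1,1,2)
def area(d):
    t=np.radians(d);P=[]
    for s,y in ((0,-.1),(0,.1),(.16,.1),(.16,-.1)):
        P.append([*(hg+(-s*np.cos(t)+.006*np.sin(t))*bx+y*by),.1205+s*np.sin(t)+.006*np.cos(t)])
    q=proj(f[0],P).astype(np.float32).reshape(-1,1,2)
    i=cv2.intersectConvexConvex(cv2.convexHull(q),hu)[0];return i/(cv2.contourArea(cv2.convexHull(q))+cv2.contourArea(hu)-i)
print([(d,round(area(d),3)) for d in range(50,71,2)])
print("tray",tray(f[1],(170,340,390,478)))
o=get_obs();print(o["gripper_width"],o["wrist_force"],np.abs(o["joint_vel"]).max(),o["time_s"])
hand_in()
E
```

```text
[(50, 0.825), (52, 0.837), (54, 0.851), (56, 0.863), (58, 0.851), (60, 0.809), (62, 0.767), (64, 0.726), (66, 0.686), (68, 0.646), (70, 0.607)]
tray {'red': [0.4525, 0.3102], 'yel': [0.4523, 0.3103], 'grn': [0.4524, 0.3098], 'blu': [0.4524, 0.3098]}
0.024766768256289172 [ 1.24646564  4.66599967 -9.19939796] 0.001598081751858164 19.1583
the job is handed in; nothing more can be done
```

The job is handed in after about 19 s of robot time. The gripper is still holding the lid at about 60 degrees, and `hand_in()` gave no verdict.

- **Tray:** I slid it by its grip to the red dot and paused there for over a second. I then slid it to the blue dot and let go. The cameras put both dots within about 2 mm of the pointer tip. The tray position in the last side-camera picture, taken with the lid up, is unchanged.
- **Lid:** I pinched the handle across its ends and lifted it along its arc to 60 degrees by the arm's position. At the end the arm was still, the finger opening was 24.8 mm, and the gripper was carrying about 9 N.
- **Disagreement:** a coarse outline fit of the lid in the scene camera gave a best match near 56 degrees. The fit overlap was weak (0.86), so I trusted the arm's position. Both values lie within the 7 degree tolerance.
- **Jars:** pink, orange and purple looked upright and in place in the last picture. I did not measure their positions again.

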